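Put the fossil-splitting tools back upright in their boxes

TASK

Tidy the tools after splitting stones: stand both chisels in the plain metal box, cutting edge down, and the brush in the wooden box with the end battens, handle end down and bristles up; any compartment will do. The cork in the bottom of each box lies at a height you cannot know, so lower each tool gently until you feel it touch and only then let go: do not drop or ram it. Leave the two stones where they lie.

Things in the scene. Friction and masses are not known exactly. Their poses are not given: they have to be found in the camera images.
- chisel_a: plain steel cold chisel lying on the table, 200 long, square shank 18 x 18, last 45 mm flattened to the cutting edge (8 thick, 23 wide). Belongs in the metal box. Origin: mid-length, on the underside as it lies (9 mm below the centre line); x axis towards the round struck head, so the edge is at x = -100 and the head at +100 mm. About 0.3 kg, balances near the middle.
- chisel_b: second chisel, the same: plain steel cold chisel lying on the table, 200 long, square shank 18 x 18, last 45 mm flattened to the cutting edge (8 thick, 23 wide). Belongs in the metal box. Origin: mid-length, on the underside as it lies (9 mm below the centre line); x axis towards the round struck head, so the edge is at x = -100 and the head at +100 mm. About 0.3 kg, balances near the middle.
- chisel_a_edge (a point): middle of the cutting edge of chisel_a, on its centre line
- chisel_b_edge (a point): middle of the cutting edge of chisel_b, on its centre line
- brush: flat dusting brush lying on the table, 200 long: wooden handle 16 thick, 20 wide (28 wide from x = 10 to 43 mm), steel ferrule 38 wide, 16 thick from x = 43 to 63, stiff black bristle block 36 wide, 12 thick beyond. Origin: mid-length, on the underside (8 mm below the centre line); x axis towards the bristles, bare handle end at x = -100 mm. About 0.12 kg.
- brush_end (a point): the bare end of the brush handle, on its centre line
- steel_box: plain bright metal tool box with a rolled rim, a thin base flange (220 x 80 x 4) around its foot. Fixed. 196 long (x) x 68 wide (y) x 140 high, walls 4, open on top; two cross walls make three compartments in a row along x, each 60 x 60 inside. Origin: centre of the underside, z up.
- wood_box: pale wooden tool box with a darker batten (12 thick, 88 wide, 30 high, centred 85 above the table) across each end. Fixed. 196 long (x) x 68 wide (y) x 140 high, walls 4, open on top; two cross walls make three compartments in a row along x, each 60 x 60 inside. Origin: centre of the underside, z up.
- steel_box_mouth (a point): metal box: centre of the mouth (rim height, 140 above the table) of the middle compartment; the other two are centred 64 mm away along +x and -x; any may be used. Inside lies a firm cork pad whose top is anywhere from 12 to 50 mm above the table; it differs from box to box and day to day and is not measured: feel for it.
- wood_box_mouth (a point): wooden box: centre of the mouth (rim height, 140 above the table) of the middle compartment; the other two are centred 64 mm away along +x and -x; any may be used. Inside lies a firm cork pad whose top is anywhere from 12 to 50 mm above the table; it differs from box to box and day to day and is not measured: feel for it.
- stone_block: bystander: grey split stone block, about 110 x 90 x 70; origin centre of its underside
- stone_slab: bystander: grey stone slab, about 120 x 90 x 35; origin centre of its underside
There are look-alikes about, which are no part of the job. What is shaped like the chisel_a but orange is not meant.

How it is judged:
At the end, for the whole second after the job is handed in: Both chisels stand in the metal box, cutting edge down on its cork (edge inside the box, less than 65 mm above its underside), and the brush stands in the wooden box, handle end down in the same way; each leans less than 40 degrees from upright and is at rest (x of chisel_a_edge in the frame of steel_box between -0.096 and 0.096 m and y of chisel_a_edge in the frame of steel_box between -0.032 and 0.032 m and z of chisel_a_edge in the frame of steel_box between 0.004 and 0.065 m and angle between each of chisel_a, chisel_b, brush's own x axis and vertical below 0.7 rad and linear speed of each of chisel_a, chisel_b, brush below 0.02 m/s and x of chisel_b_edge in the frame of steel_box between -0.096 and 0.096 m and y of chisel_b_edge in the frame of steel_box between -0.032 and 0.032 m and z of chisel_b_edge in the frame of steel_box between 0.004 and 0.065 m and x of brush_end in the frame of wood_box between -0.096 and 0.096 m and y of brush_end in the frame of wood_box between -0.032 and 0.032 m and z of brush_end in the frame of wood_box between 0.004 and 0.065 m); the robot touches nothing.
It fails at once if a tool is dropped into a box (it falls freely inside it, touching nothing, at over 0.4 m/s: let go some 8 mm too high) ((x of chisel_a_edge in the frame of steel_box between -0.096 and 0.096 m and y of chisel_a_edge in the frame of steel_box between -0.032 and 0.032 m and z of chisel_a_edge in the frame of steel_box between 0.004 and 0.135 m and linear speed of chisel_a above 0.4 m/s and contact force between chisel_a and anything else below 0.01 N) or (x of chisel_a_edge in the frame of wood_box between -0.096 and 0.096 m and y of chisel_a_edge in the frame of wood_box between -0.032 and 0.032 m and z of chisel_a_edge in the frame of wood_box between 0.004 and 0.135 m and linear speed of chisel_a above 0.4 m/s and contact force between chisel_a and anything else below 0.01 N) or (x of chisel_b_edge in the frame of steel_box between -0.096 and 0.096 m and y of chisel_b_edge in the frame of steel_box between -0.032 and 0.032 m and z of chisel_b_edge in the frame of steel_box between 0.004 and 0.135 m and linear speed of chisel_b above 0.4 m/s and contact force between chisel_b and anything else below 0.01 N) or (x of chisel_b_edge in the frame of wood_box between -0.096 and 0.096 m and y of chisel_b_edge in the frame of wood_box between -0.032 and 0.032 m and z of chisel_b_edge in the frame of wood_box between 0.004 and 0.135 m and linear speed of chisel_b above 0.4 m/s and contact force between chisel_b and anything else below 0.01 N) or (x of brush_end in the frame of steel_box between -0.096 and 0.096 m and y of brush_end in the frame of steel_box between -0.032 and 0.032 m and z of brush_end in the frame of steel_box between 0.004 and 0.135 m and linear speed of brush above 0.4 m/s and contact force between brush and anything else below 0.01 N) or (x of brush_end in the frame of wood_box between -0.096 and 0.096 m and y of brush_end in the frame of wood_box between -0.032 and 0.032 m and z of brush_end in the frame of wood_box between 0.004 and 0.135 m and linear speed of brush above 0.4 m/s and contact force between brush and anything else below 0.01 N)).
It fails at once if a tool is rammed against a box or its cork (over 35 N) (contact force between any of chisel_a, chisel_b, brush and steel_box above 35 N or contact force between any of chisel_a, chisel_b, brush and wood_box above 35 N).
It fails at once if the stone block or the stone slab is moved by more than 25 mm (distance of any of stone_block, stone_slab from where it was at the start of the episode above 0.025 m).
It also fails if it takes over 72 s, if anything falls off the work surface, if the arm or the gripper's body presses on something with over 40 N, if the wrist force passes 120 N, or if a joint passes its speed limit or range.

ROBOT

A 6-joint arm with a two-finger parallel gripper is mounted at the origin on the work surface. World frame = base frame: x ahead of the robot, y to its left, z up, the work surface at z = 0. Lengths are in m, angles in rad, forces in N, time in s.
With the tool pointing down it reaches from about 0.35 to 0.925 m from the base axis. Payload 6.4 kg.
Tool frame: the origin (TCP) lies at the very end of the fingers, on their centre line; the grasp point (between the pads) lies 19 mm behind it; z points along the fingers, y is the line along which they close (so a half turn about z gives the same grasp; the last joint's range is limited). The gripper opens to 85 mm and grips with 20 to 120 N. Pads are 22 mm wide; open, the fingers measure 114 mm over their backs; the gripper's body (76 mm by 85 mm) begins 54 mm behind the grasp point. The pads swing forward as they close: fully open they stand 13 mm farther back than shut.
Start: joints at [-1.384, 0.245, 1.558, -0, 1.339, -0.174], TCP at [0.229, -0.608, 0.191] pointing down, gripper open.
Joint ranges: [-3.13, 3.13], [-1.02, 2.26], [0.13, 2.54], [-0.95, 4.09], [0.21, 2.88], [-2.74, 2.74]. Speed limits (rad/s): [2.57, 2.57, 3.14, 3.14, 3.14, 3.14].

INTERFACE

Orientations are given as [roll, pitch, yaw] about the fixed x, y, z axes, in that order (R = Rz(yaw) Ry(pitch) Rx(roll)).
In Python, from rig import ctrl gives the robot as it stands. Calls block until the motion is done:
- ctrl.goto(position, orientation): joint-space move of the TCP to a pose.
- ctrl.line_to(position, orientation=None, feed=0.15): straight line of the TCP; orientation=None keeps the orientation; feed is the mean speed in m/s.
- ctrl.movej(angles): joint-space move.
- ctrl.set_gripper(opening): finger opening in m; the grip force is fixed at half the most; returns when the fingers have stopped.
- ctrl.dwell(seconds).
- ctrl.solve_ik(position, orientation): joint angles nearest the present ones, or None.
- ctrl.get_state(): the state.
- ctrl.read_camera(name): name is "scene" or "top" or "wrist"; returns the picture (384x512x3 uint8, blue, green, red); there is no depth.
- ctrl.camera_params(name): a dict with "fov_y" (degrees; the focal length in pixels is half the picture's height over the tangent of half this angle, whatever the lens; pixels are square), "cx", "cy" (the principal point, pixels), "rvec" (rotation vector, rad) and "tvec" (3), from world to camera coordinates, as OpenCV has them. Camera axes: x right, y down, z forward; pixel columns grow to the right and rows downward; lengths in m; the calibration is good to about 2 mm. A picture is of the moment at which its call begins: read the wrist's pose just before it. camera_params takes no time and is no camera call; for the wrist camera it gives the pose at the moment of the call.
A pose or a line that the arm cannot do raises ctrl.IKError and nothing moves.
- ctrl.hand_in(): hands the job in; it is judged then, once.
The state is a dict: "time": time; "joint_pos": joint angles; "qd": joint speeds; "tau": joint torques, N m; "tool_pos": TCP position; "tool_rot": TCP orientation; "ft_force": force on the tool from outside, world axes, zero at the start; "ft_torque": the same for the moment, N m; "width": finger opening in m; "grip_force": force on a finger pad.
Only numpy, scipy, OpenCV 4.12 (cv2) and the standard library are available. Lean on these libraries where they do the work, as an engineer would, in place of code of your own. Each camera call takes 0.05 s, during which the arm holds its last target. There are 200 camera calls.

## Working session

There is one attempt and no reset: what is moved stays moved. The work goes in short steps, each a Python script; the robot and the scene stay as the last script left them, time stands still between calls to the robot, and variables do not carry over. Pictures are saved under pics/ and viewed, at most 13 in all, crops included, and the job is handed in when it is done.

```bash
ls; mkdir -p pics; python3 - <<'E'
from rig import ctrl
import cv2,numpy as np
for n in ("scene","top"):
    im=ctrl.read_camera(n); cv2.imwrite(f"pics/{n}0.png",im)
    p=ctrl.camera_params(n); print(n,p)
    R=cv2.Rodrigues(np.array(p["rvec"]))[0]; print(-R.T@np.array(p["tvec"]).ravel())
print(ctrl.get_state())
E
```

```text
pics
scene {'fov_y': 45.45383120548857, 'cx': 263.27154509513014, 'cy': 187.41068832247421, 'rvec': array([ 1.90618449,  1.64425309, -0.62611794]), 'tvec': array([-0.06806475, -0.29568723,  1.7445106 ])}
[ 1.37741137 -0.13748131  1.10418195]
top {'fov_y': 44.53103834981116, 'cx': 253.21416195295387, 'cy': 190.0040914299639, 'rvec': array([ 2.18200926, -2.12607536,  0.15931463]), 'tvec': array([-0.01533907,  0.546171  ,  1.20507858])}
[0.37509878 0.00843405 1.26885074]
{'time': 0.1, 'joint_pos': array([-1.38410196e+00,  2.45740103e-01,  1.55889657e+00, -2.03320217e-05,
        1.33873744e+00, -1.74089747e-01]), 'qd': array([ 0.0015243 , -0.00049516, -0.00364456,  0.00027952, -0.00084057,
       -0.00082335]), 'tau': array([-1.92107791e-04, -4.30670857e+01, -3.27129400e+01, -1.71655129e-04,
        2.78773936e-03, -1.82743719e-05]), 'tool_pos': array([ 0.22935165, -0.60756973,  0.19039084]), 'tool_rot': array([-3.13983470e+00, -2.89089133e-04,  3.60788556e-01]), 'ft_force': array([ 1.54599098,  0.49555973, -0.12311285]), 'ft_torque': array([ 0.05892092,  0.0549759 , -0.11126579]), 'grip_force': 0.0, 'width': 0.08558014718420276}
```

View pics/scene0.png

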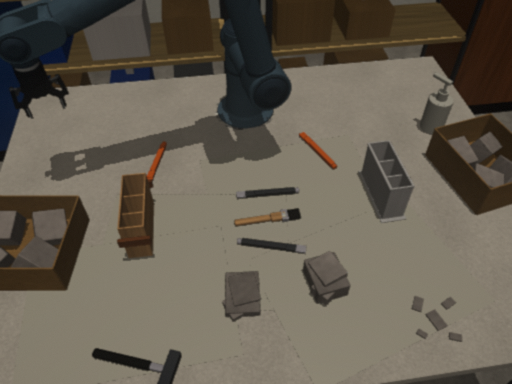

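View pics/top0.png

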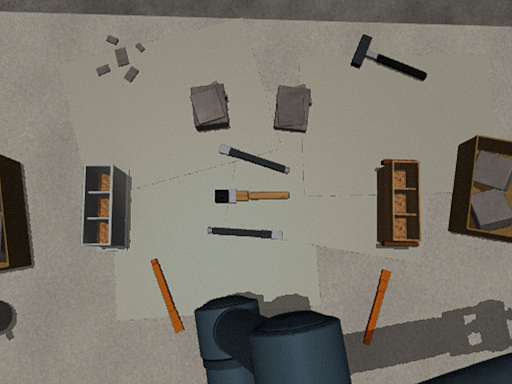

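The top view shows two dark chisels at about (255,158) and (245,233). The brush is at (252,196) with its bristles to the left. The metal box is at (103,206) and the wooden box at (400,203). The orange look-alikes, which aren't meant, are at (168,296) and (377,307). I'll enlarge the middle to confirm the tools and see which ends are the edges.

```bash
python3 - <<'E'
import cv2
t=cv2.imread("pics/top0.png"); s=cv2.imread("pics/scene0.png")
a=cv2.resize(t[138:248,195:305],None,fx=5,fy=5,interpolation=cv2.INTER_CUBIC)
b=cv2.resize(s[178:258,228:312],(248,236),interpolation=cv2.INTER_CUBIC)
import numpy as np
b=np.vstack([b,np.zeros((550-236,248,3),np.uint8)])
o=np.hstack([a,b]); o=np.clip(o*1.5,0,255).astype(np.uint8)
cv2.imwrite("pics/crop1.png",o)
E
```

```text
(no output)
```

View pics/crop1.png

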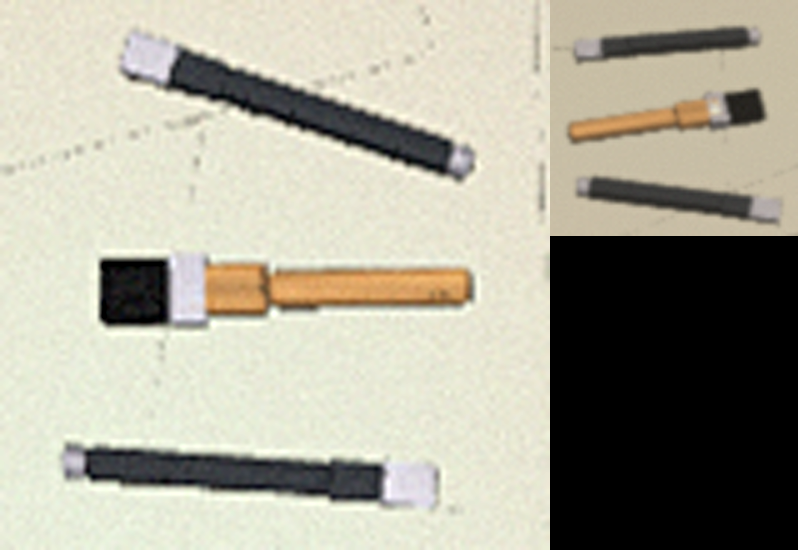

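The crop confirms the targets. The upper dark chisel, which I'll call A, has its wide bright edge at the left (px 220,150) and its head at the right (px 287,170). The lower dark chisel, B, has its edge at the right (px 282,235) and its head at the left (px 208,230). The brush has bristles at the left and its bare handle end at (289,195). Next I'll measure these and enlarge the boxes.

```bash
cat > h.py <<'E'
import cv2,numpy as np
from rig import ctrl
from scipy.spatial.transform import Rotation as Ro
def cam(n):
    p=ctrl.camera_params(n); R=cv2.Rodrigues(np.array(p["rvec"]))[0]; t=np.array(p["tvec"]).ravel()
    f=192/np.tan(np.radians(p["fov_y"])/2); return R,t,f,p["cx"],p["cy"]
def ray(n,uv,z,c=None):
    R,t,f,cx,cy=c or cam(n); uv=np.atleast_2d(uv).astype(float)
    d=np.c_[(uv[:,0]-cx)/f,(uv[:,1]-cy)/f,np.ones(len(uv))]@R; o=-R.T@t
    return o+d*((z-o[2])/d[:,2])[:,None]
def proj(n,P):
    R,t,f,cx,cy=cam(n); q=np.atleast_2d(P)@R.T+t
    return np.c_[f*q[:,0]/q[:,2]+cx,f*q[:,1]/q[:,2]+cy]
E
python3 - <<'E'
from h import *
t=cv2.imread("pics/top0.png")
bg=cv2.medianBlur(t,61).astype(int)
d=np.abs(t.astype(int)-bg).max(2)
hsv=cv2.cvtColor(t,cv2.COLOR_BGR2HSV)
for name,(x0,y0,x1,y1) in dict(A=(212,140,296,178),brush=(208,184,296,207),B=(200,222,290,243)).items():
    sub=t[y0:y1,x0:x1].astype(int); loc=np.median(sub.reshape(-1,3),0)
    m=(np.abs(sub-loc).max(1+1)>28).astype(np.uint8)
    n,l,s,_=cv2.connectedComponentsWithStats(m); k=1+np.argmax(s[1:,4]); 
    ys,xs=np.nonzero(l==k); r=cv2.minAreaRect(np.c_[xs+x0,ys+y0].astype(np.float32))
    bp=cv2.boxPoints(r); e=sorted([(np.linalg.norm(bp[i]-bp[(i+1)%4]),tuple((bp[i]+bp[(i+1)%4])/2)) for i in range(4)])[:2]
    ends=np.array(sorted([e[0][1],e[1][1]])); P=ray("top",ends,0.012)
    print(name,loc,len(xs),ends.round(1).tolist(),P.round(4).tolist(),np.linalg.norm(P[0]-P[1]))
a=cv2.resize(t[155:260,70:140],None,fx=5.5,fy=5.5,interpolation=cv2.INTER_CUBIC)
b=cv2.resize(t[150:255,365:435],None,fx=5.5,fy=5.5,interpolation=cv2.INTER_CUBIC)
cv2.imwrite("pics/boxes.png",np.clip(np.hstack([a,b])*1.5,0,255))
E
```

```text
A [139. 151. 154.] 565 [[219.8000030517578, 148.39999389648438], [289.29998779296875, 169.89999389648438]] [[0.6624, 0.093, 0.012], [0.6078, -0.0983, 0.012]] 0.1989736320833576
brush [140. 152. 153.] 724 [[215.0, 196.0], [289.0, 196.0]] [[0.5309, 0.1013, 0.012], [0.5362, -0.0985, 0.012]] 0.19989404471931826
B [144. 156. 154.] 532 [[207.0, 229.39999389648438], [276.20001220703125, 234.6999969482422]] [[0.4404, 0.1195, 0.012], [0.4309, -0.0659, 0.012]] 0.1856666467836163[ WARN:0@0.936] global loadsave.cpp:1063 imwrite_ Unsupported depth image for selected encoder is fallbacked to CV_8U.
```

View pics/boxes.png

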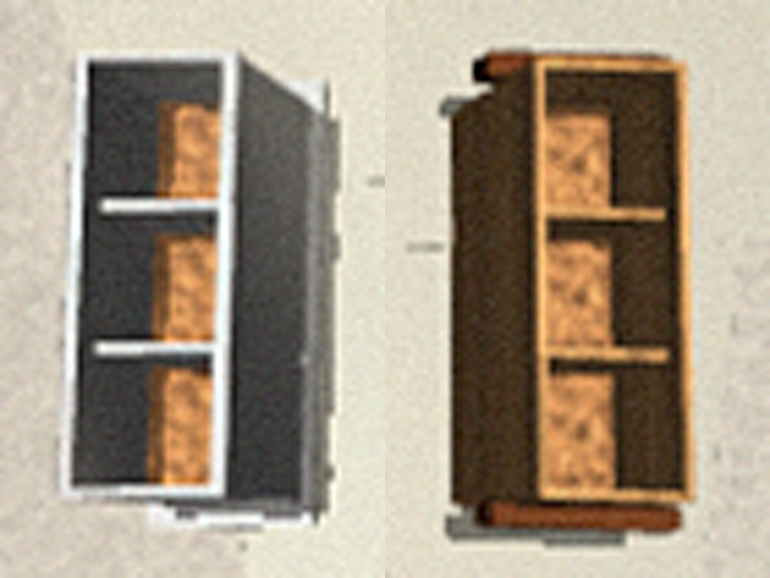

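The rims are clear in the crop. The steel rim corners are at (78,55), (238,55), (62,497) and (222,495). The wood rim corners are at (535,60), (690,62), (540,500) and (692,500). I'll compute the box frames, then plan the poses and check IK.

Grasp plan: hold each tool near its upper end, with the gripper tilted toward that end. Once the tool stands upright, the gripper then points slightly downward, clear of the rim.

```bash
cat >> h.py <<'E'
S=np.array([[78,55],[238,55],[62,497],[222,495]])/5.5+[70,155]
W=(np.array([[535,60],[690,62],[540,500],[692,500]])-[385,0])/5.5+[365,150]
def box(c):
    P=ray("top",c,0.14); ax=(P[0]+P[1]-P[2]-P[3])/2; L=np.linalg.norm(ax)
    return P.mean(0),ax/L,L,np.linalg.norm(P[0]+P[2]-P[1]-P[3])/2
# head/bristle end (upper end) , lower end, world xy
T=dict(A=((.6078,-.0983),(.6624,.0930)),B=((.4404,.1195),None),brush=((.5309,.1013),(.5362,-.0985)))
def tool(n):
    h,l=T[n]; h=np.array([*h,0.]); 
    if l is None: x=np.array([-(.4309-.4404),.1854,0]); x/=np.linalg.norm(x); return h-.1*x,x
    l=np.array([*l,0.]); x=h-l; return (h+l)/2,x/np.linalg.norm(x)
TH=np.radians(25)
def frame(xc,n,flip,th=TH):
    "orientation: tool lies along xc, n its upper normal"
    a=-n*np.cos(th)-xc*np.sin(th); y=np.cross(n,xc)*(-1 if flip else 1)
    return Ro.from_matrix(np.c_[np.cross(y,a),y,a])
def rpy(R): return R.as_euler("xyz")
Z=np.array([0,0,1.])
E
python3 - <<'E'
from h import *
for n,c in (("steel",S),("wood",W)):print(n,*box(c))
for n in T:
    c,x=tool(n)
    print(n,c,x)
    for f in (0,1):
        R=frame(x,Z,f); a=R.as_matrix()[:,2]
        for g in (.05,):
            p=c+g*x; p[2]=.008
            for dz in (0,.12):
                q=ctrl.solve_ik(p+[0,0,dz],rpy(R)); print("pick",f,dz,None if q is None else np.round(q,2))
    C,ax,_,_=box(W if n=="brush" else S)
    out=np.array([-ax[1],ax[0],0]);
    for deg in range(-180,180,30):
        h=Ro.from_rotvec([0,0,np.radians(deg)]).apply(out)
        for f in (0,1):
            R=frame(Z,-h,f)
            r=[]
            for k in (-.064,0,.064):
              for zz in (.16,.36):
                P=C+k*ax; P[2]=zz; q=ctrl.solve_ik(P+.012*R.as_matrix()[:,2],rpy(R)); r.append(None if q is None else np.round(q,1).tolist())
            if any(r): print(" place",deg,f,[ "x" if i is None else "o" for i in r],next(i for i in r if i))
E
```

```text
steel [0.48655571 0.37453891 0.14      ] [0.99939431 0.0347995  0.        ] 0.1943035549746447 0.06985784619735039
wood [ 0.51632201 -0.37412701  0.14      ] [ 0.99992762 -0.01203105  0.        ] 0.195485913979091 0.0681196034582375
A [ 0.6351  -0.00265  0.     ] [-0.27445556 -0.96159979  0.        ]
pick 0 0 [-0.47  0.43  1.76  0.49  1.1  -0.44]
pick 0 0.12 [-0.47  0.25  1.73  0.45  1.28 -0.34]
pick 1 0 [-0.47  0.43  1.76  0.49  1.1   2.7 ]
pick 1 0.12 None
 place -180 0 ['o', 'o', 'o', 'o', 'o', 'x'] [0.8, 0.7, 1.4, -0.8, 2.0, 0.8]
 place -180 1 ['o', 'o', 'o', 'o', 'o', 'x'] [0.8, 0.7, 1.4, -0.8, 2.0, -2.3]
 place -60 0 ['o', 'o', 'o', 'o', 'o', 'o'] [0.5, -0.3, 2.5, 2.8, 0.2, 1.8]
 place -60 1 ['o', 'o', 'o', 'o', 'o', 'o'] [0.5, -0.3, 2.5, 2.8, 0.2, -1.3]
 place -30 0 ['o', 'x', 'o', 'x', 'o', 'x'] [0.1, -0.2, 2.5, 1.6, 0.8, 2.6]
 place -30 1 ['o', 'o', 'o', 'o', 'o', 'o'] [0.1, -0.2, 2.5, 1.6, 0.8, -0.5]
 place 0 0 ['o', 'x', 'o', 'x', 'o', 'x'] [0.0, 0.1, 2.2, 1.2, 1.3, 2.5]
 place 0 1 ['o', 'o', 'o', 'o', 'o', 'o'] [0.0, 0.1, 2.2, 1.2, 1.3, -0.6]
 place 30 0 ['o', 'o', 'o', '
[... 3349 characters left out ...]
.5, 2.1, 2.1]
 place 0 1 ['o', 'o', 'o', 'o', 'o', 'o'] [-1.1, 0.7, 1.3, 0.5, 2.1, -1.0]
 place 30 0 ['o', 'o', 'o', 'o', 'o', 'o'] [-0.9, 0.9, 1.1, 0.2, 2.3, 1.7]
 place 30 1 ['o', 'o', 'o', 'o', 'o', 'o'] [-0.9, 0.9, 1.1, 0.2, 2.3, -1.4]
 place 60 0 ['o', 'o', 'o', 'o', 'o', 'o'] [-0.8, 0.9, 1.1, -0.3, 2.3, 1.3]
 place 60 1 ['o', 'o', 'o', 'o', 'o', 'o'] [-0.8, 0.9, 1.1, -0.3, 2.3, -1.9]
 place 90 0 ['o', 'o', 'o', 'o', 'o', 'o'] [-0.6, 0.8, 1.2, -0.7, 2.1, 0.9]
 place 90 1 ['o', 'o', 'o', 'o', 'o', 'o'] [-0.6, 0.8, 1.2, -0.7, 2.1, -2.2]
 place 120 0 ['o', 'x', 'o', 'x', 'o', 'x'] [-0.5, 0.6, 1.5, -0.9, 1.8, 0.7]
 place 120 1 ['o', 'x', 'o', 'x', 'o', 'x'] [-0.5, 0.6, 1.5, -0.9, 1.8, -2.4]
```

```bash
cat >> h.py <<'E'
TH=np.radians(12)
#      flip, grasp x, half thickness, tcp z, box, compartment, azimuth, preopen
J=dict(A=(0,.055,.009,.0045,S,.064,150,.05),B=(1,.055,.009,.0045,S,-.064,0,.05),brush=(1,.053,.008,.003,W,0,0,.07))
def poses(n):
    f,g,hz,tz,bx,k,deg,w=J[n]; c,x=tool(n)
    R=frame(x,Z,f,TH); a=R.as_matrix()[:,2]; s=(hz-tz)/np.cos(TH)
    pick=c+g*x+hz*Z+s*a
    C,ax,_,_=box(bx); h=Ro.from_rotvec([0,0,np.radians(deg)]).apply([-ax[1],ax[0],0])
    R2=frame(Z,-h,f,TH); o=s*R2.as_matrix()[:,2]; P=C+k*ax
    at=lambda z:np.r_[P[:2],z+.1+g]+o        # z: height of the lower end
    way=at(.21); way[1]*=.5
    return pick,R,way,R2,at
def pick(n):
    p,R,way,R2,at=poses(n); w=J[n][7]
    ctrl.set_gripper(w); ctrl.goto(p+.06*Z,rpy(R)); ctrl.line_to(p,feed=.1); ctrl.set_gripper(0)
    s=ctrl.get_state(); print(n,"width",s["width"],"grip",s["grip_force"],"t",s["time"])
    ctrl.line_to(p+.15*Z,feed=.2); ctrl.goto(way,rpy(R2)); ctrl.dwell(.2); s=ctrl.get_state()
    print("up: width",s["width"],"t",s["time"],"F",s["ft_force"])
def feel(n,d=(0,0),z0=.07,thr=3.):
    "lower until the vertical force rises; d shifts the tool in xy"
    p,R,way,R2,at=poses(n); D=np.r_[d,0]
    ctrl.line_to(at(.17)+D,feed=.2); ctrl.line_to(at(z0)+D,feed=.1); ctrl.dwell(.3)
    f0=np.mean([ctrl.get_state()["ft_force"]],0); z=z0
    while z>.006:
        z-=.0015; ctrl.line_to(at(z)+D,feed=.02); df=ctrl.get_state()["ft_force"]-f0
        if abs(df[2])>thr: break
    ctrl.dwell(.2); s=ctrl.get_state(); print("contact z",z,"df",df,s["ft_force"]-f0,"t",s["time"])
    return z
def snap(name,fn,x0=0,y0=0,x1=512,y1=384,k=1):
    im=ctrl.read_camera(name)[y0:y1,x0:x1]; cv2.imwrite(fn,cv2.resize(np.clip(im*1.4,0,255).astype(np.uint8),None,fx=k,fy=k,interpolation=cv2.INTER_CUBIC))
E
python3 - <<'E'
from h import *
for n in J:
    p,R,way,R2,at=poses(n)
    for q,r in ((p+.06*Z,R),(p,R),(p+.15*Z,R),(way,R2),(at(.21),R2),(at(.012),R2)):
        i=ctrl.solve_ik(q,rpy(r)); print(n,q.round(3),None if i is None else np.round(i,2))
E
```

```text
A [ 0.62  -0.055  0.064] [-0.37  0.31  1.74  0.23  1.12 -0.2 ]
A [ 0.62  -0.055  0.004] [-0.37  0.4   1.75  0.24  1.02 -0.22]
A [ 0.62  -0.055  0.154] [-0.37  0.2   1.69  0.22  1.28 -0.16]
A [0.548 0.186 0.364] None
A [0.548 0.373 0.364] None
A [0.548 0.373 0.166] [ 0.62  1.17  0.65 -0.8   2.49  0.78]
B [0.438 0.074 0.064] [ 0.05 -0.03  2.12 -0.24  1.08  0.22]
B [0.438 0.074 0.004] [ 0.05  0.09  2.14 -0.26  0.95  0.25]
B [0.438 0.074 0.154] [ 0.05 -0.17  2.07 -0.22  1.27  0.17]
B [0.422 0.188 0.364] [-0.48 -0.19  2.12  1.17  1.96 -0.49]
B [0.422 0.377 0.364] [-0.05 -0.2   2.13  1.34  1.58 -0.37]
B [0.422 0.377 0.166] [-0.05  0.2   2.18  1.36  1.48 -0.81]
brush [0.532 0.053 0.063] [ 0.    0.16  1.92 -0.24  1.06  0.09]
brush [0.532 0.053 0.003] [ 0.    0.26  1.93 -0.26  0.95  0.13]
brush [0.532 0.053 0.153] [ 0.    0.04  1.87 -0.22  1.23  0.05]
brush [ 0.516 -0.185  0.362] [-0.91  0.41  1.47  0.96  2.3  -0.65]
brush [ 0.516 -0.369  0.362] [-1.04  0.72  1.03  0.96  2.48 -0.6 ]
brush [ 0.516 -0.369  0.164] [-1.04  0.93  1.07  0.75  2.31 -0.89]
```

```bash
python3 - <<'E'
from h import *
for k in (-.064,0,.064):
  for deg in range(-90,181,15):
    J["A"]=(0,.055,.009,.0045,S,k,deg,.05)
    p,R,way,R2,at=poses("A")
    q=[ctrl.solve_ik(v,rpy(R2)) for v in (way,at(.17),at(.012))]
    if all(i is not None for i in q[1:]): print(k,deg,[None if i is None else np.round(i,2).tolist() for i in q])
E
```

```text
-0.064 0 [[-0.48, -0.19, 2.12, 1.17, 1.96, 2.65], [-0.05, -0.14, 2.15, 1.34, 1.56, 2.69], [-0.05, 0.2, 2.18, 1.36, 1.48, 2.33]]
-0.064 15 [[-0.39, -0.01, 1.96, 1.06, 2.1, 2.56], [-0.02, 0.05, 1.97, 1.24, 1.76, 2.63], [-0.02, 0.34, 2.0, 1.2, 1.65, 2.33]]
-0.064 30 [[-0.29, 0.13, 1.8, 0.95, 2.23, 2.46], [0.03, 0.21, 1.79, 1.14, 1.94, 2.57], [0.03, 0.47, 1.81, 1.06, 1.81, 2.31]]
-0.064 45 [[-0.19, 0.26, 1.66, 0.83, 2.36, 2.36], [0.1, 0.36, 1.61, 1.03, 2.11, 2.51], [0.1, 0.58, 1.63, 0.93, 1.97, 2.28]]
-0.064 60 [[-0.09, 0.36, 1.54, 0.67, 2.48, 2.22], [0.18, 0.48, 1.44, 0.92, 2.27, 2.44], [0.18, 0.69, 1.47, 0.8, 2.12, 2.23]]
-0.064 75 [[0.01, 0.43, 1.44, 0.45, 2.58, 2.01], [0.27, 0.59, 1.29, 0.79, 2.43, 2.33], [0.27, 0.79, 1.31, 0.65, 2.26, 2.13]]
-0.064 90 [[0.12, 0.48, 1.37, 0.17, 2.65, 1.74], [0.36, 0.68, 1.16, 0.6, 2.57, 2.16], [0.36, 0.86, 1.18, 0.47, 2.39, 1.99]]
-0.064 105 [[0.22, 0.51, 1.33, -0.16, 2.66, 1.41], [0.44, 0.74, 1.06, 0.32, 2.67, 1.89], [0.44, 0.92, 1.09, 0.24, 2.48, 1.79]]
-0.064 120 [[0.32, 0.51, 1.33, -0.47, 2.61, 1.1], [0.53, 0.78, 1.01, -0.06, 2.71, 1.51], [0.53, 
[... 2682 characters left out ...]
2.49], [0.09, 0.63, 1.24, 1.08, 2.17, 2.61], [0.09, 0.82, 1.26, 0.97, 2.06, 2.4]]
0.064 60 [[-0.07, 0.64, 1.14, 0.79, 2.55, 2.36], [0.16, 0.76, 1.04, 1.0, 2.36, 2.57], [0.16, 0.94, 1.06, 0.86, 2.24, 2.35]]
0.064 75 [[0.01, 0.73, 1.02, 0.57, 2.69, 2.14], [0.23, 0.89, 0.84, 0.91, 2.55, 2.49], [0.23, 1.05, 0.87, 0.72, 2.42, 2.26]]
0.064 90 [[0.1, 0.78, 0.93, 0.19, 2.78, 1.76], [0.31, 0.99, 0.67, 0.74, 2.73, 2.33], [0.31, 1.15, 0.7, 0.53, 2.58, 2.09]]
0.064 105 [[0.19, 0.8, 0.9, -0.31, 2.79, 1.26], [0.39, 1.07, 0.54, 0.35, 2.88, 1.93], [0.39, 1.22, 0.57, 0.22, 2.7, 1.79]]
0.064 135 [[0.36, 0.75, 0.99, -0.9, 2.55, 0.66], [0.55, 1.09, 0.51, -0.84, 2.78, 0.7], [0.55, 1.24, 0.55, -0.58, 2.64, 0.99]]
```

```bash
cat >> h.py <<'E'
J["A"]=(0,.062,.009,.0045,S,-.064,140,.05); J["B"]=(1,.062,.009,.0045,S,.064,0,.05)
E
python3 - <<'E'
from h import *
pick("A"); snap("scene","pics/a1.png",200,60,440,260,3)
E
```

```text
A width 9.713990458904844e-05 grip 0.0 t 4.2167
up: width 2.5647853207340073e-05 t 6.7417 F [-0.26905827 -0.2924493  -0.677848  ]
```

View pics/a1.png

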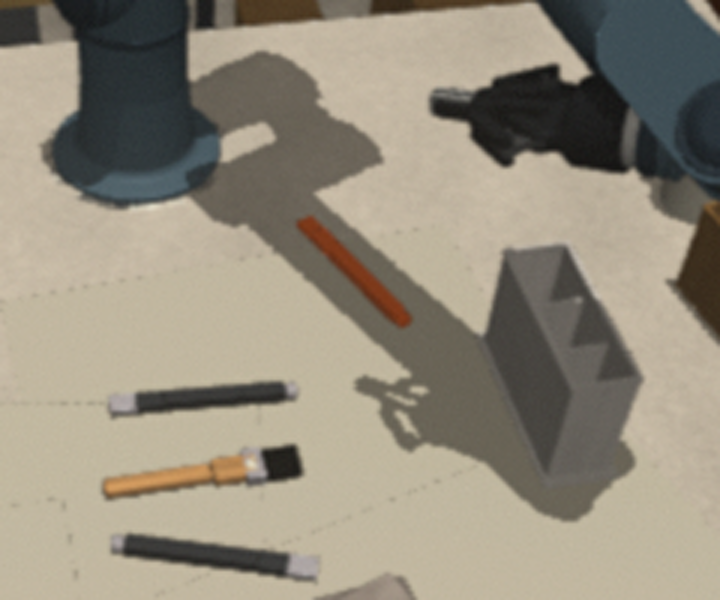

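The gripper came up empty and chisel A still lies on the table. I'll go back down, check the tip height, and look from the side.

```bash
python3 - <<'E'
from h import *
p,R,way,R2,at=poses("A")
def meas(im):
    x0,y0,x1,y1=212,140,296,178
    sub=im[y0:y1,x0:x1].astype(int); loc=np.median(sub.reshape(-1,3),0)
    m=(np.abs(sub-loc).max(2)>28).astype(np.uint8)
    n,l,s,_=cv2.connectedComponentsWithStats(m); k=1+np.argmax(s[1:,4]); ys,xs=np.nonzero(l==k)
    r=cv2.minAreaRect(np.c_[xs+x0,ys+y0].astype(np.float32)); return r
print(meas(cv2.imread("pics/top0.png")),meas(ctrl.read_camera("top")))
ctrl.set_gripper(.05); ctrl.goto(p+.06*Z,rpy(R)); ctrl.line_to(p,feed=.1)
s=ctrl.get_state(); print(p,s["tool_pos"],s["tool_rot"],rpy(R),s["width"],s["ft_force"],s["time"])
a=ctrl.read_camera("scene")[200:290,210:330]; b=ctrl.read_camera("wrist")
print(proj("scene",p))
o=np.hstack([cv2.resize(a,(500,375),interpolation=cv2.INTER_CUBIC),cv2.resize(b,(300,225))[:225].copy() if 0 else np.vstack([cv2.resize(b,(300,225)),np.zeros((150,300,3),np.uint8)])])
cv2.imwrite("pics/a2.png",np.clip(o*1.5,0,255).astype(np.uint8))
E
```

```text
((254.56427001953125, 159.17440795898438), (72.78431701660156, 9.936187744140625), 17.175905227661133) ((254.5437469482422, 159.24078369140625), (72.78431701660156, 9.797221183776855), 17.175905227661133)
[ 0.61834627 -0.06134941  0.0045    ] [ 0.61874882 -0.06147323  0.00478054] [ 3.1410041  -0.20943176  1.29289411] [ 3.14159265 -0.20943951  1.29277285] 0.04990592726966956 [-1.44021445 -0.27206475  1.01136397] 9.7083
[[250.24800665 244.1059045 ]]
```

View pics/a2.png

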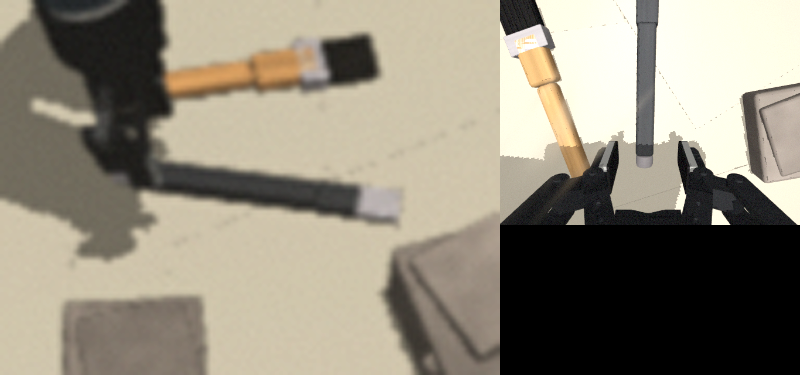

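```bash
python3 - <<'E'
from h import *
s=ctrl.get_state(); p=s["tool_pos"]; M=Ro.from_euler("xyz",s["tool_rot"]).as_matrix()
c,x=tool("A"); f=lambda P:(proj("wrist",P)*300/512+[500,0]).round(0).tolist()
print("tcp",f(p),"tips",f(p+.025*M[:,1]),f(p-.025*M[:,1]),"retracted 10",f(p+.025*M[:,1]-.01*M[:,2]),"grasp",f(p-.019*M[:,2]))
print("head",f(c+.1*x+.012*Z),"g",f(c+.062*x+.018*Z),"edge",f(c-.1*x+.012*Z))
R,t,*_=cam("wrist"); print("cam in tool",M.T@(-R.T@t-p),"fwd",M.T@R[2], ctrl.camera_params("wrist")["fov_y"])
h0=np.array([645,160.])-[500,0]; 
print("head seen on z=.009:",ray("wrist",h0*512/300,.009),"expected",c+.1*x)
E
```

```text
tcp [[649.0, 131.0]] tips [[673.0, 131.0]] [[625.0, 131.0]] retracted 10 [[674.0, 135.0]] grasp [[649.0, 139.0]]
head [[648.0, 168.0]] g [[648.0, 134.0]] edge [[648.0, -40.0]]
cam in tool [ 0.08621538 -0.00123868 -0.1816756 ] fwd [-3.28038310e-01 -1.43295261e-04  9.44664409e-01] 61.36127794130472
head seen on z=.009: [[ 0.60649833 -0.09023949  0.009     ]] expected [ 0.60765444 -0.09880998  0.        ]
```

```bash
python3 - <<'E'
from h import *
b0=ctrl.read_camera("wrist")
ctrl.set_gripper(0)
s=ctrl.get_state(); print(s["width"],s["time"],s["tool_pos"])
b=ctrl.read_camera("wrist"); a=ctrl.read_camera("scene")
P=s["tool_pos"]; u=proj("wrist",P)[0]; v=proj("scene",P)[0]; print(u,v)
w=[cv2.resize(i[170:384,130:380],(400,342),interpolation=cv2.INTER_CUBIC) for i in (b0,b)]
x0,y0=int(v[0])-30,int(v[1])-28
c=cv2.resize(a[y0:y0+50,x0:x0+80],(400,250),interpolation=cv2.INTER_CUBIC)
o=np.vstack([np.hstack(w),np.hstack([c,np.zeros_like(c)])]); o=np.clip(o*1.5,0,255).astype(np.uint8)
cv2.drawMarker(o,(int(400+(u[0]-130)*1.6),int((u[1]-170)*1.6)),(0,0,255),0,14)
cv2.drawMarker(o,(int((v[0]-x0)*5),int(342+(v[1]-y0)*5)),(0,0,255),0,14)
cv2.imwrite("pics/a3.png",o)
E
```

```text
-0.00011376600500527391 10.3917 [ 0.61831933 -0.06135032  0.00449324]
[254.45593422 222.79678114] [250.2465458  244.09966008]
```

View pics/a3.png

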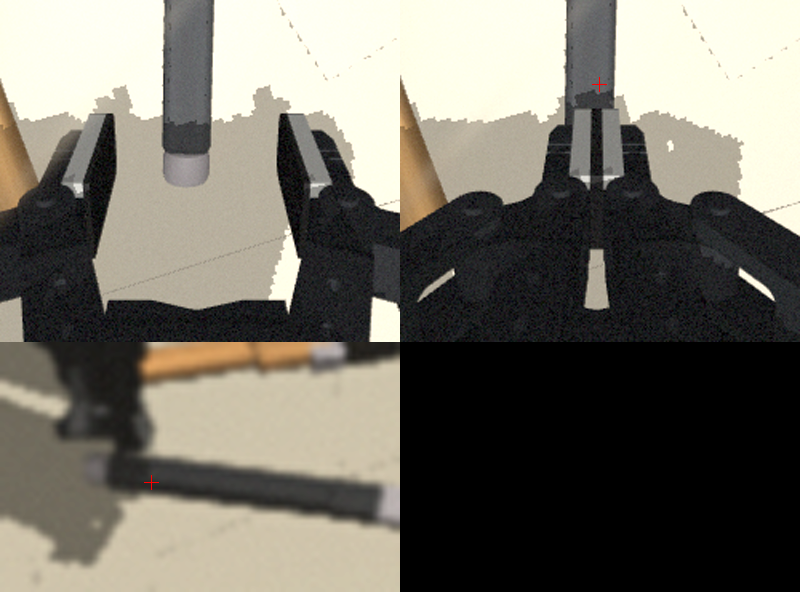

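The closed fingertips sit visibly above chisel A. In the wrist crop the tip is at (597,110), against a predicted TCP at (599,84). In the scene crop it is at (130,450), against (150,482). So the real finger ends are some way short of the reported TCP, and I'll work out by how much.

```bash
python3 - <<'E'
from h import *
s=ctrl.get_state(); p=s["tool_pos"]; M=Ro.from_euler("xyz",s["tool_rot"]).as_matrix()
for d in (0,.01,.015,.02,.025,.03):
    P=np.array([p+e*M[:,0]-d*M[:,2] for e in (.011,0,-.011)])
    u=proj("wrist",P); v=proj("scene",P); x0,y0=220,216
    print(d,"wrist crop",(((u-[130,170])*1.6+[400,0]).round(0)).tolist(),"scene crop",((v-[x0,y0])*5+[0,342]).round(0).tolist())
E
```

```text
0 wrist crop [[599.0, 58.0], [599.0, 84.0], [599.0, 110.0]] scene crop [[170.0, 482.0], [151.0, 483.0], [133.0, 483.0]]
0.01 wrist crop [[599.0, 69.0], [599.0, 96.0], [599.0, 123.0]] scene crop [[166.0, 472.0], [147.0, 472.0], [129.0, 473.0]]
0.015 wrist crop [[599.0, 74.0], [599.0, 102.0], [599.0, 129.0]] scene crop [[164.0, 467.0], [145.0, 467.0], [127.0, 468.0]]
0.02 wrist crop [[600.0, 80.0], [599.0, 109.0], [599.0, 137.0]] scene crop [[162.0, 462.0], [143.0, 462.0], [125.0, 462.0]]
0.025 wrist crop [[600.0, 87.0], [600.0, 116.0], [599.0, 144.0]] scene crop [[160.0, 457.0], [141.0, 457.0], [123.0, 457.0]]
0.03 wrist crop [[600.0, 94.0], [600.0, 123.0], [600.0, 152.0]] scene crop [[158.0, 451.0], [139.0, 452.0], [121.0, 452.0]]
```

The true fingertips are about 27 mm short of the reported TCP. I'll find the offset by touch, lowering the nearly closed fingers around chisel A until they feel the table.

```bash
cat >> h.py <<'E'
G=.052
for n in J: J[n]=(J[n][0],.046 if n=="brush" else G)+J[n][2:]
E
python3 - <<'E'
from h import *
p,R,*_=poses("A"); q=ctrl.get_state()["tool_pos"]
ctrl.line_to(np.r_[p[:2],q[2]+.012],feed=.1); ctrl.set_gripper(.034)
ctrl.line_to(np.r_[p[:2],-.008],feed=.08); ctrl.dwell(.2)
f0=ctrl.get_state()["ft_force"]; z=-.008
while z>-.035:
    z-=.002; ctrl.line_to(np.r_[p[:2],z],feed=.03); s=ctrl.get_state(); d=s["ft_force"]-f0
    if abs(d[2])>4: break
print("touch",z,s["tool_pos"],d,s["time"])
E
```

```text
touch -0.03600000000000002 [ 0.62092127 -0.05165437 -0.03622578] [ 0.20175511 -0.98228232 -0.17860569] 15.3833
```

```bash
python3 - <<'E'
from h import *
ctrl.set_gripper(0); s=ctrl.get_state(); print(s["width"],s["grip_force"],s["time"],s["tool_pos"],s["ft_force"])
b=ctrl.read_camera("wrist"); a=ctrl.read_camera("scene"); cv2.imwrite("pics/raw_w.png",b); cv2.imwrite("pics/raw_s.png",a)
v=proj("scene",s["tool_pos"])[0]; x0,y0=210,205
w=cv2.resize(b[170:384,130:380],(400,342),interpolation=cv2.INTER_CUBIC)
c=cv2.resize(a[y0:y0+57,x0:x0+66],(396,342),interpolation=cv2.INTER_CUBIC)
cv2.imwrite("pics/a4.png",np.clip(np.hstack([w,c])*1.5,0,255).astype(np.uint8)); print(v,proj("wrist",s["tool_pos"]))
E
```

```text
0.016401457350876197 61.24147295951843 15.6667 [ 0.62120872 -0.05184453 -0.03578342] [-0.63918601 -1.38803677  1.81194116]
[253.82971412 252.31930172] [[254.44083139 222.76776331]]
```

View pics/a4.png

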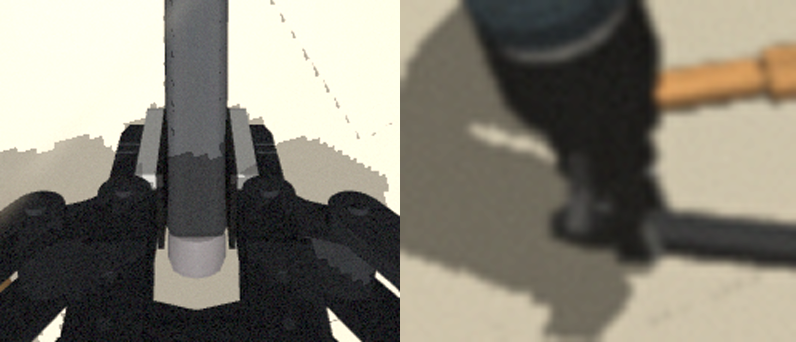

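Chisel A is now gripped (width 16 mm, 61 N), and the images show its shank between the pads. I'll carry the true offset through the plan and recheck reach.

```bash
python3 - <<'E'
from h import *
def ok(n,k,deg):
    J[n]=(J[n][0],.0605 if n!="brush" else .051,J[n][2],-.036,J[n][4],k,deg,.045)
    p,R,way,R2,at=poses(n)
    L=[(p+.06*Z,R),(p,R),(p+.15*Z,R),(way,R2),(at(.17),R2),(at(.07),R2),(at(.01),R2)]
    return [ctrl.solve_ik(v,rpy(r)) for v,r in L]
for n,ks in (("A",(-.064,0)),("B",(.064,)),("brush",(0,))):
    for k in ks:
        for deg in range(-105,181,15):
            q=ok(n,k,deg)
            if all(i is not None for i in q): print(n,k,deg,q[3].round(1).tolist(),q[4].round(1).tolist(),q[6].round(1).tolist())
            elif deg==0: print(n,deg,[i is None for i in q])
E
```

```text
A -0.064 0 [-0.4, -0.2, 2.1, 1.2, 1.9, 2.7] [0.0, -0.1, 2.1, 1.4, 1.5, 2.7] [0.0, 0.2, 2.2, 1.4, 1.4, 2.3]
A -0.064 15 [-0.4, -0.0, 2.0, 1.1, 2.1, 2.6] [0.1, 0.0, 2.0, 1.3, 1.7, 2.6] [0.1, 0.3, 2.0, 1.3, 1.6, 2.3]
A -0.064 30 [-0.3, 0.1, 1.9, 1.0, 2.2, 2.5] [0.1, 0.2, 1.8, 1.2, 1.9, 2.6] [0.1, 0.5, 1.8, 1.1, 1.8, 2.3]
A -0.064 45 [-0.2, 0.2, 1.7, 0.8, 2.3, 2.4] [0.2, 0.3, 1.7, 1.1, 2.1, 2.5] [0.2, 0.6, 1.7, 1.0, 1.9, 2.3]
A -0.064 60 [-0.1, 0.3, 1.6, 0.7, 2.5, 2.2] [0.2, 0.4, 1.5, 0.9, 2.2, 2.4] [0.2, 0.7, 1.5, 0.8, 2.1, 2.2]
A -0.064 75 [0.0, 0.4, 1.5, 0.4, 2.6, 2.0] [0.3, 0.5, 1.4, 0.8, 2.4, 2.3] [0.3, 0.7, 1.4, 0.7, 2.2, 2.1]
A -0.064 90 [0.1, 0.4, 1.5, 0.2, 2.6, 1.7] [0.4, 0.6, 1.3, 0.6, 2.5, 2.1] [0.4, 0.8, 1.3, 0.5, 2.3, 2.0]
A -0.064 105 [0.2, 0.4, 1.4, -0.1, 2.6, 1.4] [0.5, 0.7, 1.2, 0.3, 2.6, 1.9] [0.5, 0.8, 1.2, 0.2, 2.4, 1.8]
A -0.064 120 [0.3, 0.4, 1.4, -0.4, 2.6, 1.1] [0.5, 0.7, 1.2, -0.1, 2.7, 1.5] [0.5, 0.9, 1.2, -0.0, 2.5, 1.5]
A -0.064 135 [0.4, 0.4, 1.5, -0.7, 2.5, 0.9] [0.6, 0.7, 1.2, -0.4, 2.6, 1.2] [0.6, 0.9, 1.2, -0.3, 2.4, 1.3]
A -0.064 150 [0.5, 0.4, 1.5, -0.9
[... 3697 characters left out ...]
.0, 0.9, 1.2, 0.7, 2.3, -0.9]
brush 0 15 [-0.8, 0.5, 1.4, 0.8, 2.4, -0.8] [-0.9, 0.8, 1.0, 0.7, 2.6, -0.9] [-0.9, 1.0, 1.0, 0.6, 2.4, -1.1]
brush 0 30 [-0.7, 0.6, 1.3, 0.6, 2.6, -1.0] [-0.9, 0.8, 0.9, 0.4, 2.7, -1.1] [-0.9, 1.0, 0.9, 0.3, 2.5, -1.3]
brush 0 45 [-0.6, 0.6, 1.2, 0.3, 2.7, -1.3] [-0.8, 0.9, 0.9, -0.0, 2.8, -1.6] [-0.8, 1.1, 0.9, -0.0, 2.6, -1.6]
brush 0 60 [-0.6, 0.6, 1.2, -0.1, 2.7, -1.6] [-0.7, 0.9, 0.9, -0.5, 2.7, -2.0] [-0.7, 1.1, 0.9, -0.3, 2.5, -1.9]
brush 0 75 [-0.5, 0.6, 1.2, -0.4, 2.7, -2.0] [-0.7, 0.9, 0.9, -0.8, 2.6, -2.3] [-0.7, 1.0, 0.9, -0.6, 2.4, -2.1]
brush 0 90 [-0.4, 0.6, 1.2, -0.7, 2.5, -2.3] [-0.6, 0.8, 1.0, -0.9, 2.4, -2.5] [-0.6, 1.0, 1.0, -0.8, 2.3, -2.3]
```

```bash
sed -i 's/ctrl.line_to(p+.15\*Z,feed=.2)/ctrl.line_to(p+.19*Z,feed=.25)/' h.py; cat >> h.py <<'E'
J["A"]=(0,.0605,.009,-.036,S,-.064,140,.045); J["B"]=(1,.0605,.009,-.036,S,.064,0,.045); J["brush"]=(1,.051,.008,-.036,W,0,0,.06)
E
python3 - <<'E'
from h import *
p,R,way,R2,at=poses("A"); s=ctrl.get_state(); print(p,s["tool_pos"],s["ft_force"])
ctrl.line_to(p+.19*Z,feed=.25); ctrl.goto(way,rpy(R2)); ctrl.line_to(at(.17),feed=.2); ctrl.dwell(.2)
s=ctrl.get_state(); print(s["width"],s["time"],s["ft_force"])
a=ctrl.read_camera("scene"); b=ctrl.read_camera("top")
cv2.imwrite("pics/r_s.png",a); cv2.imwrite("pics/r_t.png",b)
E0=at(.17)-(.1+.0605)*Z-.046*R2.as_matrix()[:,2]; H=E0+.2*Z
ps,pt=proj("scene",[E0,H]),proj("top",[E0,H]); print(ps,pt)
x0,y0=320,60; u0,v0=60,140
A=cv2.resize(a[y0:y0+160,x0:x0+110],(396,576),interpolation=cv2.INTER_CUBIC); B=cv2.resize(b[v0:v0+128,u0:u0+88],(396,576),interpolation=cv2.INTER_CUBIC)
o=np.clip(np.hstack([A,B])*1.5,0,255).astype(np.uint8)
for q in ps: cv2.drawMarker(o,tuple(((q-[x0,y0])*3.6).astype(int)),(0,0,255),0,12)
for q in pt: cv2.drawMarker(o,tuple(((q-[u0,v0])*4.5+[396,0]).astype(int)),(0,0,255),0,12)
cv2.imwrite("pics/a5.png",o)
E
```

```text
[ 0.62112062 -0.05162904 -0.036     ] [ 0.62121669 -0.05184608 -0.0357874 ] [-0.95187222 -0.69375024  1.44050876]
0.016197089689144153 19.2833 [ 0.20079328  0.57307088 -2.64996114]
[[384.04683951 141.5353963 ]
 [398.81710635  86.18563537]] [[ 92.20881013 230.58211581]
 [ 57.71832382 225.14118596]]
```

View pics/a5.png

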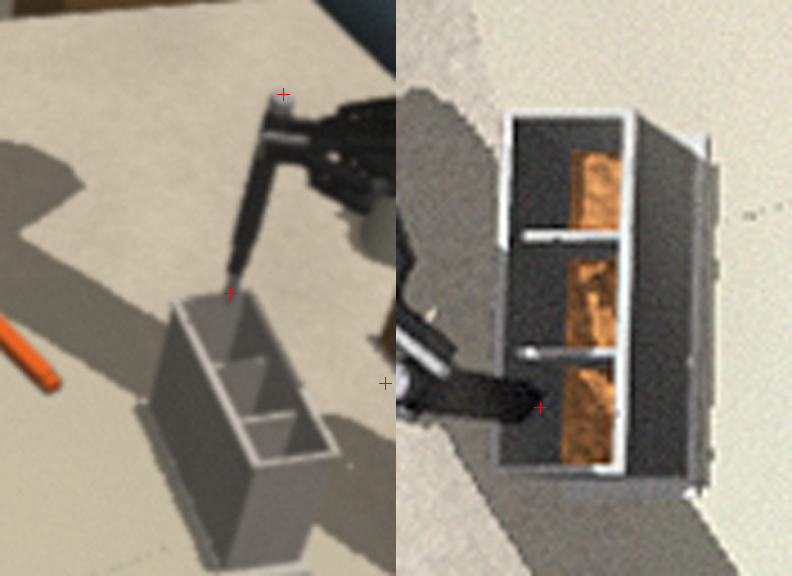

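Chisel A hangs upright over the near compartment. Its edge is within about 4 mm of the predicted mark, with its shank line in agreement. Lowering it by feel now.

```bash
cat >> h.py <<'E'
def release(n,z):
    p,R,way,R2,at=poses(n); w=ctrl.get_state()["width"]
    ctrl.set_gripper(w+.025); ctrl.dwell(.3)
    q=ctrl.get_state()["tool_pos"]; a=R2.as_matrix()[:,2]
    ctrl.line_to(q-.10*a+.03*Z,feed=.2); s=ctrl.get_state(); print("released t",s["time"],s["ft_force"])
E
python3 - <<'E'
from h import *
z=feel("A",z0=.062)
if z>.008: release("A",z)
b=ctrl.read_camera("top"); cv2.imwrite("pics/t6.png",b)
E
```

```text
contact z 0.03799999999999998 df [-0.21379571 -0.38109205  7.89091941] [-1.33185372 -0.05338128  9.72702575] t 25.3667
released t 26.7333 [-0.6807283   0.34356364 -0.81512807]
```

```bash
python3 - <<'E'
from h import *
q=ctrl.get_state()["tool_pos"]; print(q)
for dz in (.22,.16,.12):
    try: ctrl.line_to(q+dz*Z,feed=.3); print("up",dz); break
    except ctrl.IKError: pass
p,R,*_=poses("B"); ctrl.goto(p+.15*Z,rpy(R)); print(ctrl.get_state()["time"])
pick("B")
cv2.imwrite("pics/t7.png",ctrl.read_camera("top"))
cv2.imwrite("pics/s7.png",ctrl.read_camera("scene"))
t6,t7=[cv2.imread(f"pics/{i}.png")[140:255,55:145] for i in("t6","t7")]; s=cv2.imread("pics/s7.png")[100:255,300:421]
o=np.hstack([cv2.resize(t7,(360,460)),cv2.resize(s,(359,460))])
cv2.imwrite("pics/b1.png",np.clip(o*1.5,0,255).astype(np.uint8))
E
```

```text
[0.45467164 0.4134204  0.23884553]
up 0.16
29.1167
B width 0.016303729149229926 grip 59.73646402359009 t 30.8917
up: width 0.016749739340088762 t 33.3 F [-0.0109066  -0.16782797 -3.11271433]
```

View pics/b1.png

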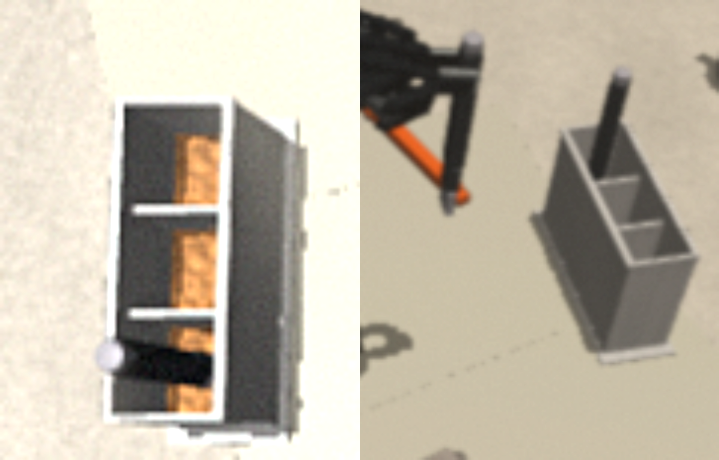

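Chisel A stands in the near compartment, head up at (112,355), leaning slightly. Chisel B is held upright. Next: place B in the far compartment, then pick the brush.

```bash
python3 - <<'E'
from h import *
z=feel("B",z0=.05)
if z<.02: raise SystemExit("no contact")
release("B",z)
q=ctrl.get_state()["tool_pos"]
for dz in (.16,.12,.08):
    try: ctrl.line_to(q+dz*Z,feed=.3); print("up",dz); break
    except ctrl.IKError: pass
p,R,*_=poses("brush"); ctrl.goto(p+.15*Z,rpy(R)); print(ctrl.get_state()["time"])
pick("brush")
E
```

```text
contact z 0.03949999999999999 df [-0.29022399 -0.7843421   4.51685193] [-0.02567628 -0.65863224  6.00978115] t 38.225
released t 39.5917 [-0.6410542   0.91630943  0.02947927]
up 0.16
41.6583
brush width 0.03658195290618369 grip 60.5729877948761 t 43.5083
up: width 0.03656376191251305 t 45.825 F [-0.2919916   0.46793893 -1.74409134]
```

```bash
python3 - <<'E'
from h import *
z=feel("brush",z0=.062)
if z<.008: raise SystemExit("no contact")
release("brush",z)
q=ctrl.get_state()["tool_pos"]
try: ctrl.line_to(q+.1*Z,feed=.3)
except ctrl.IKError: print("no lift")
ctrl.dwell(.5); print(ctrl.get_state()["time"])
a=ctrl.read_camera("scene"); b=ctrl.read_camera("top")
o=np.hstack([cv2.resize(a,(400,300)),cv2.resize(b,(400,300))])
A=cv2.resize(b[140:260,60:140],(200,300)); B=cv2.resize(b[140:260,350:450],(250,300)); C=cv2.resize(a[120:270,90:200],(220,300))
o=np.vstack([o,np.hstack([A,B,C,np.zeros((300,130,3),np.uint8)])]); cv2.imwrite("pics/end.png",np.clip(o*1.5,0,255).astype(np.uint8))
E
```

```text
contact z 0.046999999999999986 df [0.53130514 0.4116209  3.45843148] [0.82425326 0.35473426 4.82924674] t 51.0583
released t 52.425 [-0.32869569  0.75618767 -0.09298306]
53.4083
```

View pics/end.png

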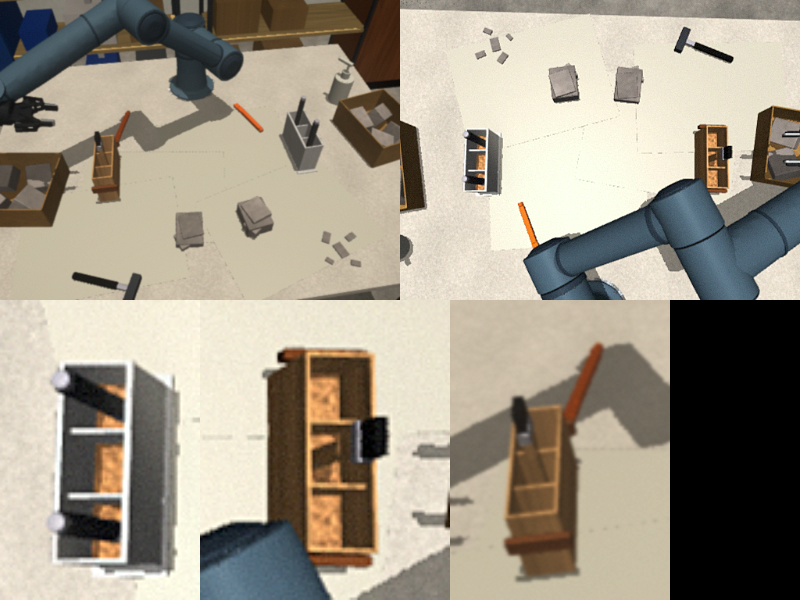

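Both chisels stand in the metal box with their heads up, and the brush stands in the wooden box with its bristles up. The gripper is clear and the stones haven't moved, so I'm handing in.

```bash
python3 -c "
from rig import ctrl
print(ctrl.hand_in())"
```

```text
the job is handed in; nothing more can be done
None
```

I handed the job in at about 53 s of the 72 s limit: both chisels stand edge down in the metal box and the brush stands handle down in the wooden box, each let go only after I felt it touch the cork, and the stones are where they lay; no verdict came back.

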